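# Sort full and empty gift boxes and a stray picket

## Task

Tidy the craft table: the three gift boxes look alike, but some hold a brass paperweight and the others are empty, so feel the weight of each; full boxes go in the white crate, empty ones in the brown carton, and the loose fence picket goes in the blue tray. Set the boxes down gently, upright on the bin's floor and not on one another, lay the picket flat inside the tray, and leave the three paint jars where they stand.

Things in the scene. Friction and masses are not known exactly. Their poses are not given: they have to be found in the camera images.
- box_a_mid (a point): closed gift box, white with pale green lid, 90 (own x) x 60 (own y) x 55 mm (z up). Lid fixed shut. The three look alike: an empty one weighs 80 to 130 g, a full one (loose brass paperweight inside, free to slide a little) 420 to 570 g; which are full varies and cannot be seen. The point is the box's centre, half-way up (27.5 mm above its underside)
- box_b_mid (a point): gift box as box_a_mid
- box_c_mid (a point): gift box as box_a_mid
- picket_mid (a point): short pointed white fence picket lying flat, 110 (own x, point at +x) x 22 (own y) x 12 mm thick (z up), 30 g. The point is its centre, half-way up (6 mm above its underside)
- crate: white wooden crate, open on top, dark hand-hole marks, for full boxes: 170 (own x) x 250 (own y) x 45 mm high, walls and floor 5 mm, fixed. Origin: centre of its underside; inside 160 x 240; two boxes stand side by side, long sides along own x, at 60 mm either side of the middle along own y, with finger room
- carton: brown cardboard carton, open on top, for empty boxes: 170 (own x) x 250 (own y) x 45 mm high, walls and floor 5 mm, fixed. Origin: centre of its underside; inside 160 x 240; two boxes stand side by side, long sides along own x, at 60 mm either side of the middle along own y, with finger room
- tray: blue tray, open on top, for the picket: 160 (own x) x 120 (own y) x 30 mm high, walls and floor 5 mm, fixed. Origin: centre of its underside
- jar_red: bystander: small red paint jar, white cap, 38 mm across, 55 mm tall; leave alone
- jar_green: bystander: small green paint jar, 38 mm across, 55 mm tall; leave alone
- jar_blue: bystander: blue paint jar, 48 mm across, 60 mm tall; leave alone
There are look-alikes about, which are no part of the job. What is shaped like the part that bears box_b_mid but pink or turquoise is not meant.

How it is judged:
By the outcome, as a careful person would: the job done as asked, in the order asked, and still so for the second after the job is handed in, with the robot touching nothing.
It also fails if it takes over 72 s, if anything falls off the work surface, if the arm or the gripper's body presses on something with over 40 N, if the wrist force passes 120 N, or if a joint passes its speed limit or range.

## Robot

A 7-joint arm with a two-finger parallel gripper is mounted at the origin on the work surface. World frame = base frame: x ahead of the robot, y to its left, z up, the work surface at z = 0. Lengths are in m, angles in rad, forces in N, time in s.
With the tool pointing down it reaches from about 0.4 to 0.875 m from the base axis. Payload 19.3 kg.
Tool frame: the origin (TCP) lies midway between the tips of the shut fingers; the grasp point (between the pads) lies 19 mm behind it; y points along the fingers, x is the direction in which the jaws open and shut, and the axes are right-handed (so a half turn about y gives the same grasp; the last joint's range is limited). The gripper opens to 85 mm and grips with 20 to 120 N. Pads are 22 mm wide; open, the fingers measure 114 mm over their backs; the gripper's body (76 mm by 85 mm) begins 54 mm behind the grasp point. The pads swing forward as they close: fully open they stand 13 mm farther back than shut.
Start: joints at [-1.298, 0.521, -0.036, 1.599, 0.021, 1.021, -0.113], TCP at [0.21, 0.589, 0.231] pointing down, gripper open.
Joint ranges: [-2.91, 2.91], [-0.3, 2.13], [-1.5, 1.42], [0.17, 2.43], [-1.26, 4.41], [0.16, 1.93], [-2.52, 2.52]. Speed limits (rad/s): [1.89, 1.89, 2.39, 2.39, 3.01, 3.01, 3.01].

## Interface

Orientations are given as a 3x3 rotation matrix whose columns are the frame's x, y, z axes.
In Python, from station import bot gives the robot as it stands.
- The arm moves only by the tool servo_tool, never from a script. Its argument "series" is a list of rows, each a list of 3 entries, a list of its own where there are three numbers: the shift along the tool's x, y, z in units of 300 mm (1.0 is 300 mm), then the turn, a rotation vector about the tool's x, y, z in units of pi rad (1.0 is pi rad), then the opening, from 0 (shut) to 1 (fully open). In form: [[[dx, dy, dz], [rx, ry, rz], hand], ...]. A call has 1 to 5 rows; each row shifts and turns the commanded pose from where the row before left it, along the tool's axes as they then stand; what a row does not reach is not made up. A row lasts 1/12 s, in which the tool goes at most 41.7 mm and 7.16 degrees, less where a joint would pass 70% of its speed; a pose out of reach is approached as far as the arm can. A call with a number of a shift or a turn outside -1 to 1 is refused whole. A call with a gripper value outside its range is refused whole. The fingers move at their own pace and stop on an object; the grip force is fixed at half the most. Time passes only in rows, so rows that do not move let the fingers close. It gives the time, the measured TCP pose, the force and the opening at its end, in the units of the state.
- bot.get_state(): the state, without advancing time (a new reading comes with each control period).
- bot.get_image(name): name is "scene" or "top" or "wrist"; returns a dict with "frame" (480x640x3 uint8, red, green, blue), "range_z" (480x640 float32, m along the optical axis (not along the pixel's ray), 0 where there is no reading), "mtx" (3x3 intrinsics, pixels), "dist" ([k1, k2, p1, p2, k3] as OpenCV has them; the pictures are not rectified), "pose" (4x4, takes a point from camera to world coordinates). Camera axes: x right, y up, looking along -z (the intrinsics and any distortion apply to the point x, -y, -z); pixel columns grow to the right and rows downward; lengths in m; the calibration is good to about 2 mm. A picture is of the moment at which its call begins.
- bot.job_done(): hands the job in, once; it reports no verdict.
The state is a dict: "clock": time; "qpos": joint angles; "qd": joint speeds; "effort": joint torques, N m; "tool_pos": TCP position; "ee_rot": TCP orientation; "force": force on the tool from outside, world axes, zero at the start; "moment": the same for the moment, N m; "width": opening from 0.0 (shut) to 1.0 (fully open).
Only numpy, scipy, OpenCV 4.12 (cv2) and the standard library are available. Lean on these libraries where they do the work, as an engineer would, in place of code of your own. Each camera call takes 0.05 s, during which the arm holds its last target.

## Working session

There is one attempt and no reset: what is moved stays moved. The work goes in short steps, Python scripts to look and compute and a tool call to move; the robot and the scene stay as the last step left them, time stands still between calls to the robot, and variables do not carry over. Pictures are saved under pics/ and viewed, and the job is handed in when it is done.

Besides the shell and the picture viewer there is one more tool, called after ">>>" in YAML: its name, and indented under it one key for each argument. servo_tool: Moves the arm, as the interface text tells. Its arguments: {"type":"object","properties":{"series":{"type":"array","items":{"type":"array"}}},"required":["series"]}

```bash
mkdir -p pics; ls; cat > h.py <<'E'
import numpy as np, cv2
from station import bot
def snap(n,f):
    im=bot.get_image(n); cv2.imwrite('pics/'+f+'.png',im['frame'][:,:,::-1]); np.savez('pics/'+f+'.npz',**im); return im
def load(f): return dict(np.load('pics/'+f+'.npz'))
def cast(im,uv,z):
    p=cv2.undistortPoints(np.array(uv,float).reshape(-1,1,2),im['mtx'],im['dist']).reshape(-1,2)
    d=np.c_[p[:,0],-p[:,1],-np.ones(len(p))]@im['pose'][:3,:3].T; o=im['pose'][:3,3]
    return o+d*((z-o[2])/d[:,2])[:,None]
def cloud(im):
    v,u=np.mgrid[0:480,0:640]; p=cv2.undistortPoints(np.stack([u,v],-1).reshape(-1,1,2).astype(float),im['mtx'],im['dist']).reshape(-1,2)
    r=im['range_z'].reshape(-1,1); d=np.c_[p[:,0],-p[:,1],-np.ones(len(p))]*r
    return (d@im['pose'][:3,:3].T+im['pose'][:3,3]).reshape(480,640,3)
E
python3 - <<'E'
from h import *
s=bot.get_state(); print(s)
for n in ['scene','top','wrist']:
    im=snap(n,n+'0'); print(n,im['pose'].round(3).tolist(),im['mtx'].tolist())
E
```

```text
pics
{'clock': 0.0, 'qpos': array([-1.29819353,  0.52201961, -0.03632693,  1.59999401,  0.02116174,
        1.02114095, -0.11279975]), 'qd': array([-1.17448761e-04, -4.16864958e-04, -1.52693376e-03, -3.19000960e-04,
        8.85412659e-04, -1.08613077e-05, -7.74428193e-04]), 'effort': array([ 4.60644624e-04, -9.27085161e+01,  1.97961800e+00, -3.69936347e+01,
        1.76657620e-02,  7.85361277e-03,  3.87069917e-06]), 'tool_pos': array([0.2099893 , 0.58829787, 0.23072727]), 'ee_rot': array([[ 3.36156555e-01, -3.45483998e-04, -9.41806058e-01],
       [ 9.41805386e-01, -1.12686954e-03,  3.36156728e-01],
       [-1.17742933e-03, -9.99999305e-01, -5.34258911e-05]]), 'force': array([ 0.31467413,  0.07333965, -0.21867172]), 'moment': array([-0.0328336 , -0.00039981,  0.01444154]), 'width': 0.9998472138376612}
scene [[0.268, -0.743, 0.613, 1.061], [0.963, 0.198, -0.181, -0.183], [0.014, 0.639, 0.769, 0.813], [0.0, 0.0, 0.0, 1.0]] [[530.7102450237367, 0.0, 323.9924039684182], [0.0, 530.7102450237367, 233.39567098462868], [0.0, 0.0, 1.0]]
top [[-0.001, 0.989, -0.15, 0.301], [-1.0, 0.001, 0.018, 0.019], [0.018, 0.15, 0.988, 1.283], [0.0, 0.0, 0.0, 1.0]] [[616.9000483901666, 0.0, 320.5639050473798], [0.0, 616.9000483901666, 238.74437073021363], [0.0, 0.0, 1.0]]
wrist [[0.336, -0.901, -0.275, 0.14], [0.942, 0.321, 0.1, 0.613], [-0.001, -0.293, 0.956, 0.374], [0.0, 0.0, 0.0, 1.0]] [[345.6775927166194, 0.0, 316.5585664712877], [0.0, 345.6775927166194, 241.13671884898534], [0.0, 0.0, 1.0]]
```

View pics/top0.png

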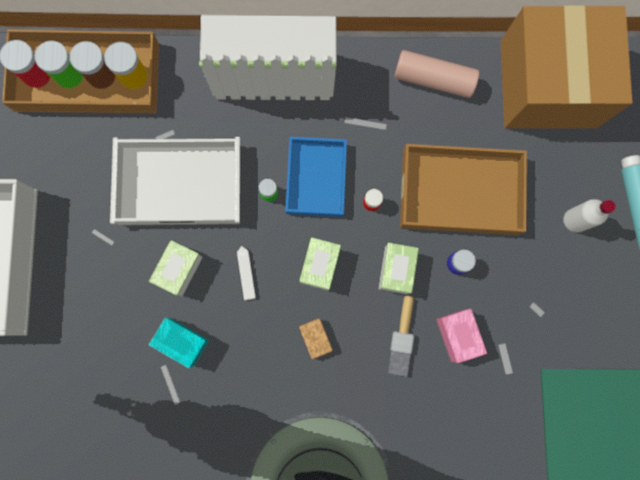

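View pics/scene0.png

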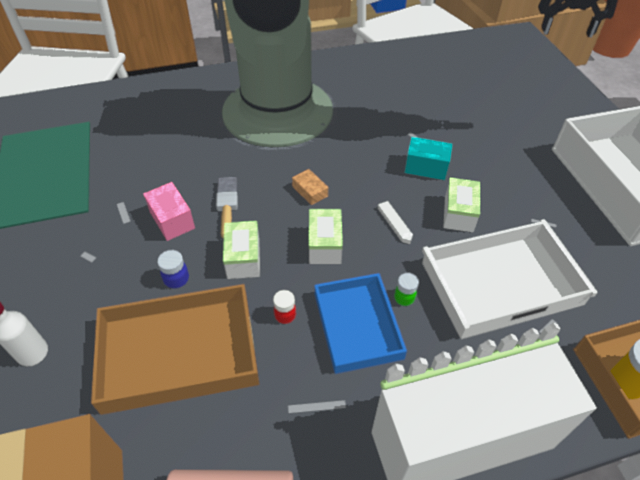

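View pics/wrist0.png

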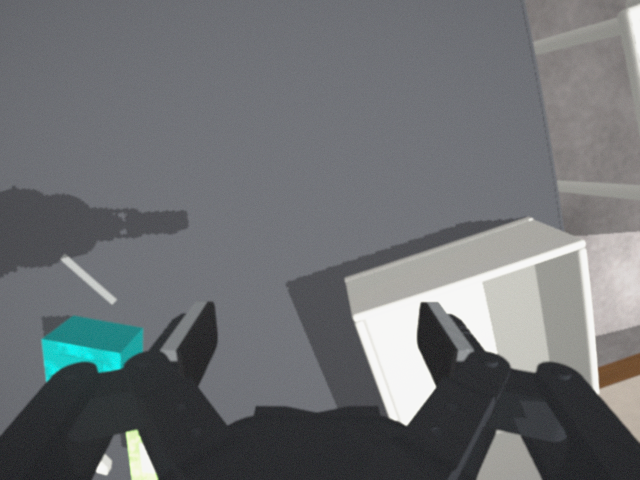

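```bash
cat > m.py <<'E'
from h import *
im=load('top0'); C=cloud(im); f=im['frame']; hsv=cv2.cvtColor(f,cv2.COLOR_RGB2HSV)
print('table z',np.median(C[300:330,270:290,2]), im['dist'])
def rect(name,z0,z1,roi,zp):
    u0,v0,u1,v1=roi; m=np.zeros((480,640),np.uint8)
    m[v0:v1,u0:u1]=((C[...,2]>z0)&(C[...,2]<z1))[v0:v1,u0:u1]
    c=max(cv2.findContours(m,0,2)[0],key=cv2.contourArea).reshape(-1,2)
    P=cast(im,c,zp)[:,:2]
    (cx,cy),(w,h),a=cv2.minAreaRect((P*1000).astype(np.float32))
    print(name,'z',np.median(C[m>0][:,2]).round(4),'c',round(cx,1),round(cy,1),'wh',round(w,1),round(h,1),'ang',round(a,1))
rect('boxL',.045,.07,(130,225,215,305),.055)
rect('boxM',.045,.07,(285,225,350,300),.055)
rect('boxR',.045,.07,(365,235,430,305),.055)
rect('picket',.006,.02,(230,235,262,310),.012)
rect('crate',.035,.055,(95,125,250,232),.045)
rect('carton',.035,.055,(390,135,540,245),.045)
rect('tray',.022,.04,(283,130,351,220),.03)
rect('jarG',.045,.07,(250,170,282,210),.055)
rect('jarR',.045,.07,(356,180,390,215),.055)
rect('jarB',.045,.07,(440,240,485,280),.06)
rect('wood',.005,.1,(290,310,340,365),.02)
rect('brush',.004,.1,(380,308,420,380),.02)
rect('turq',.035,.1,(140,310,215,375),.055)
E
python3 m.py
```

```text
table z 0.0011089762147692417 [0.04123545 0.         0.         0.         0.        ]
boxL z 0.0559 c 430.8 289.3 wh 64.9 90.2 ang 64.4
boxM z 0.056 c 439.1 -0.4 wh 60.5 91.2 ang 75.1
boxR z 0.0559 c 430.2 -159.6 wh 61.4 91.5 ang 79.9
picket z 0.0126 c 424.7 151.7 wh 109.7 22.9 ang 9.8
crate z 0.0446 c 611.5 294.2 wh 177.7 259.3 ang 1.0
carton z 0.0444 c 596.8 -298.8 wh 252.3 172.0 ang 86.6
tray z 0.0301 c 625.7 6.8 wh 120.0 162.2 ang 87.3
jarG z 0.0552 c 593.0 106.3 wh 35.4 32.5 ang 0.5
jarR z 0.0556 c 573.8 -110.5 wh 33.2 34.0 ang 45.2
jarB z 0.0604 c 443.3 -287.2 wh 42.2 44.3 ang 0.1
wood z 0.0303 c 290.9 6.4 wh 72.8 52.5 ang 22.2
brush z 0.0183 c 283.1 -163.9 wh 53.0 140.8 ang 79.8
turq z 0.0557 c 283.2 276.4 wh 94.8 64.4 ang 60.3
```

```bash
cat > m2.py <<'E'
from h import *
im=load('scene0'); C=cloud(im)
def rect(n,cx,cy,r,z0,z1,zp):
    m=((C[...,2]>z0)&(C[...,2]<z1)&(np.hypot(C[...,0]-cx,C[...,1]-cy)<r)).astype(np.uint8)
    c=max(cv2.findContours(m,0,2)[0],key=cv2.contourArea).reshape(-1,2)
    P=cast(im,c,zp)[:,:2]; (x,y),(w,h),a=cv2.minAreaRect((P*1000).astype(np.float32))
    print(n,np.median(C[m>0][:,2]).round(4),round(x,1),round(y,1),'wh',round(w,1),round(h,1),round(a,1))
rect('L',.431,.289,.07,.048,.07,.055)
rect('M',.439,0,.07,.048,.07,.055)
rect('R',.430,-.16,.07,.048,.07,.055)
rect('picket',.425,.152,.07,.007,.02,.012)
rect('crate',.611,.294,.165,.038,.052,.045)
rect('carton',.597,-.299,.165,.038,.052,.045)
rect('tray',.626,.007,.105,.024,.036,.03)
# crate inner floor in both views
for n in ['top0','scene0']:
  im=load(n);C=cloud(im)
  for nm,cx,cy in [('crate',.611,.294),('carton',.597,-.299)]:
    m=(np.abs(C[...,2]-.006)<.006)&(abs(C[...,0]-cx)<.09)&(abs(C[...,1]-cy)<.13)
    p=C[m]; print(n,nm,np.percentile(p,[1,99],axis=0).round(3).tolist(),np.median(p[:,2]))
E
python3 m2.py
```

```text
L 0.0541 435.7 289.5 wh 60.9 99.5 63.7
M 0.0534 444.1 0.5 wh 59.6 95.8 75.2
R 0.0532 435.7 -157.6 wh 60.5 96.8 79.1
picket 0.0105 428.4 152.1 wh 111.3 25.2 9.9
crate 0.0435 616.0 294.9 wh 180.7 262.8 0.8
carton 0.0427 601.3 -297.4 wh 250.5 174.1 86.7
tray 0.028 630.2 7.6 wh 120.6 163.5 87.3
top0 crate [[0.524, 0.167, 0.0], [0.692, 0.414, 0.011]] 0.005526910766245563
top0 carton [[0.509, -0.42, 0.0], [0.68, -0.172, 0.011]] 0.005589962654409364
scene0 crate [[0.533, 0.17, 0.0], [0.699, 0.417, 0.011]] 0.004016026472220546
scene0 carton [[0.514, -0.417, 0.0], [0.685, -0.179, 0.011]] 0.0033534296602354408
```

```bash
cat > go.py <<'E'
# usage: go.py x y z theta rows  -> per-row numbers in tool units (rotation spread evenly, straight line)
import sys; from h import *
from scipy.spatial.transform import Rotation as R
x,y,z,th=map(float,sys.argv[1:5]); n=int(sys.argv[5])
s=bot.get_state(); p=s['tool_pos']; M=s['ee_rot']; t=np.radians(th)
G=np.array([[np.cos(t),0,-np.sin(t)],[np.sin(t),0,np.cos(t)],[0,-1,0]])
rv=R.from_matrix(M.T@G).as_rotvec(); d=np.array([x,y,z])/1000-p
print('at',(p*1000).round(1),'th',np.degrees(np.arctan2(M[1,0],M[0,0])).round(2),'tilt',(np.degrees(np.arccos(-M[2,1]))).round(2),'t',round(s['clock'],2),'w',round(s['width'],3),'F',s['force'].round(2),'q7',s['qpos'][[0,6]].round(2))
print('dist mm',np.linalg.norm(d)*1000//1,'mm/row',round(np.linalg.norm(d)*1000/n,1),'turn/row',(rv/n/np.pi).round(4), 'rows min',max(np.linalg.norm(d)/.0417,np.degrees(np.linalg.norm(rv))/7.16).round(1))
for i in range(n):
    Mi=M@R.from_rotvec(rv*i/n).as_matrix(); print((Mi.T@d/n/.3).round(3).tolist())
E
python3 go.py 433 289.5 130 64.2 11
```

```text
at [210.  588.4 230.9] th 70.36 tilt 0.05 t 0.15 w 1.003 F [-0.38 -0.12 -0.78] q7 [-1.3  -0.11]
dist mm 386.0 mm/row 35.1 turn/row [ 0.      0.0031 -0.    ] rows min 9.3
[-0.063, 0.031, -0.094]
[-0.062, 0.031, -0.095]
[-0.061, 0.031, -0.095]
[-0.06, 0.031, -0.096]
[-0.059, 0.031, -0.096]
[-0.058, 0.031, -0.097]
[-0.057, 0.031, -0.098]
[-0.056, 0.031, -0.098]
[-0.055, 0.031, -0.099]
[-0.054, 0.031, -0.099]
[-0.053, 0.031, -0.1]
```

>>> servo_tool:
  series:
    - [[-0.063,0.031,-0.094],[0,0.003,0],1]
    - [[-0.062,0.031,-0.095],[0,0.003,0],1]
    - [[-0.061,0.031,-0.095],[0,0.003,0],1]
    - [[-0.06,0.031,-0.096],[0,0.003,0],1]
    - [[-0.059,0.031,-0.096],[0,0.003,0],1]

```text
clock: 0.57
tool_pos: [0.3119, 0.451, 0.1843]
ee_rot: [[0.38, -0.0, -0.925], [0.925, -0.0, 0.38], [-0.0, -1.0, -0.0]]
force: [1.8, 0.1, 1.1]
width: 1.0
```

>>> servo_tool:
  series:
    - [[-0.058,0.031,-0.097],[0,0.003,0],1]
    - [[-0.057,0.031,-0.098],[0,0.003,0],1]
    - [[-0.056,0.031,-0.098],[0,0.003,0],1]
    - [[-0.055,0.031,-0.099],[0,0.003,0],1]
    - [[-0.054,0.031,-0.099],[0,0.003,0],1]

```text
clock: 0.98
tool_pos: [0.4137, 0.3154, 0.1379]
ee_rot: [[0.424, 0.0, -0.906], [0.906, -0.0, 0.424], [-0.0, -1.0, -0.0]]
force: [0.3, 0.4, 1.2]
width: 1.002
```

```bash
python3 go.py 433 289.5 130 64.2 2;python3 go.py 433 289.5 10 64.2 6
```

```text
at [413.7 315.4 137.9] th 64.94 tilt 0.0 t 0.98 w 1.002 F [0.33 0.45 1.23] q7 [-0.78  0.38]
dist mm 33.0 mm/row 16.6 turn/row [ 0.      0.0021 -0.    ] rows min 0.8
[-0.026, 0.013, -0.047]
[-0.025, 0.013, -0.048]
at [413.7 315.4 137.9] th 64.94 tilt 0.0 t 0.98 w 1.002 F [0.33 0.45 1.23] q7 [-0.78  0.38]
dist mm 131.0 mm/row 22.0 turn/row [ 0.      0.0007 -0.    ] rows min 3.2
[-0.009, 0.071, -0.016]
[-0.008, 0.071, -0.016]
[-0.008, 0.071, -0.016]
[-0.008, 0.071, -0.016]
[-0.008, 0.071, -0.016]
[-0.008, 0.071, -0.016]
```

>>> servo_tool:
  series:
    - [[-0.026,0.05,-0.047],[0,0.002,0],1]
    - [[-0.025,0.05,-0.048],[0,0.002,0],1]
    - [[0,0,0],[0,0,0],1]

```text
clock: 1.23
tool_pos: [0.4333, 0.2871, 0.106]
ee_rot: [[0.439, -0.002, -0.899], [0.899, -0.003, 0.439], [-0.004, -1.0, 0.0]]
force: [-0.8, -1.7, -0.5]
width: 0.999
```

```bash
python3 go.py 433 289.5 10 64.2 5; python3 -c "
from h import *
snap('wrist','w1');print(bot.get_state()['force'])"
```

```text
at [433.3 287.1 106. ] th 63.99 tilt 0.21 t 1.23 w 0.999 F [-0.83 -1.67 -0.48] q7 [-0.71  0.43]
dist mm 96.0 mm/row 19.2 turn/row [-0.     -0.0002 -0.0002] rows min 2.3
[0.002, 0.064, 0.001]
[0.002, 0.064, 0.001]
[0.001, 0.064, 0.001]
[0.001, 0.064, 0.001]
[0.001, 0.064, 0.001]
[-1.0655313   0.01801888  0.85280157]
```

View pics/w1.png

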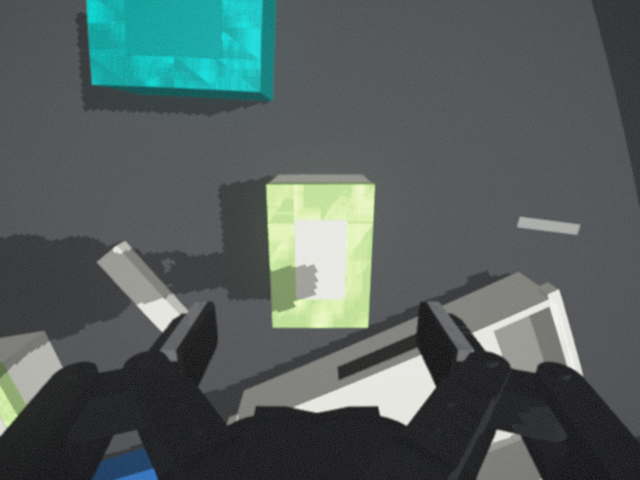

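```bash
python3 -c "
from h import *
im=load('w1'); print(cast(im,[[267,184],[375,184],[368,327],[273,327]],.055).round(4), cast(im,[[267,184],[375,184],[368,327],[273,327]],.055).mean(0))"
```

```text
[[0.3776 0.2828 0.055 ]
 [0.4042 0.3373 0.055 ]
 [0.4859 0.2975 0.055 ]
 [0.4594 0.2429 0.055 ]] [0.43178438 0.29014452 0.055     ]
```

>>> servo_tool:
  series:
    - [[0.002,0.08,0.001],[0,0,0],1]
    - [[0.002,0.08,0.001],[0,0,0],1]
    - [[0.001,0.08,0.001],[0,0,0],1]
    - [[0.001,0.05,0.001],[0,0,0],1]
    - [[0.001,0.03,0.001],[0,0,0],1]

```text
clock: 1.7
tool_pos: [0.4309, 0.294, 0.011]
ee_rot: [[0.433, -0.001, -0.901], [0.901, -0.001, 0.433], [-0.001, -1.0, 0.001]]
force: [0.4, -0.5, 0.4]
width: 1.0
```

>>> servo_tool:
  series:
    - [[-0.01,0,0],[0,0,0],1]
    - [[0,0,0],[0,0,0],1]

```text
clock: 1.87
tool_pos: [0.4302, 0.2906, 0.0127]
ee_rot: [[0.434, -0.0, -0.901], [0.901, -0.0, 0.434], [-0.0, -1.0, 0.0]]
force: [0.1, -0.6, -0.2]
width: 1.0
```

>>> servo_tool:
  series:
    - [[0,0,0],[0,0,0],0]
    - [[0,0,0],[0,0,0],0]
    - [[0,0,0],[0,0,0],0]
    - [[0,0,0],[0,0,0],0]
    - [[0,0,0],[0,0,0],0]

```text
clock: 2.28
tool_pos: [0.4311, 0.2912, 0.0135]
ee_rot: [[0.435, 0.001, -0.901], [0.901, 0.001, 0.435], [0.002, -1.0, -0.001]]
force: [-2.7, -1.0, 13.1]
width: 0.693
```

>>> servo_tool:
  series:
    - [[0,0,0],[0,0,0],0]
    - [[0,-0.03,0],[0,0,0],0]
    - [[0,-0.06,0],[0,0,0],0]
    - [[0,-0.08,0],[0,0,0],0]
    - [[0,-0.08,0],[0,0,0],0]

```text
clock: 2.7
tool_pos: [0.4304, 0.2905, 0.0889]
ee_rot: [[0.435, -0.0, -0.901], [0.901, -0.0, 0.435], [-0.0, -1.0, 0.0]]
force: [0.3, 1.6, -0.5]
width: 0.695
```

>>> servo_tool:
  series:
    - [[0,-0.05,0],[0,0,0],0]
    - [[0,0,0],[0,0,0],0]
    - [[0,0,0],[0,0,0],0]
    - [[0,0,0],[0,0,0],0]

```text
clock: 3.03
tool_pos: [0.4304, 0.2906, 0.1022]
ee_rot: [[0.435, -0.0, -0.901], [0.901, -0.0, 0.435], [-0.0, -1.0, 0.0]]
force: [-0.5, 0.0, -1.1]
width: 0.69
```

>>> servo_tool:
  series:
    - [[0,0,0],[0,0,0],0]

```text
clock: 3.12
tool_pos: [0.4302, 0.2904, 0.1017]
ee_rot: [[0.435, -0.001, -0.901], [0.901, -0.001, 0.435], [-0.001, -1.0, 0.0]]
force: [0.9, -0.3, -1.4]
width: 0.699
```

>>> servo_tool:
  series:
    - [[0,0,0],[0,0,0],0]

```text
clock: 3.2
tool_pos: [0.4302, 0.2904, 0.1016]
ee_rot: [[0.435, -0.001, -0.901], [0.901, -0.001, 0.435], [-0.001, -1.0, 0.001]]
force: [0.5, 0.5, -1.3]
width: 0.695
```

```bash
python3 go.py 613 354.5 120 90.9 8;python3 go.py 599 -238 120 86.6 12
```

```text
at [430.2 290.4 101.6] th 64.24 tilt 0.08 t 3.2 w 0.695 F [ 0.46  0.47 -1.31] q7 [-0.72  0.43]
dist mm 194.0 mm/row 24.3 turn/row [-0.     -0.0185 -0.    ] rows min 4.7
[0.057, -0.008, -0.057]
[0.054, -0.008, -0.06]
[0.05, -0.008, -0.063]
[0.046, -0.008, -0.066]
[0.042, -0.008, -0.069]
[0.038, -0.008, -0.071]
[0.034, -0.008, -0.073]
[0.03, -0.008, -0.075]
at [430.2 290.4 101.6] th 64.24 tilt 0.08 t 3.2 w 0.695 F [ 0.46  0.47 -1.31] q7 [-0.72  0.43]
dist mm 555.0 mm/row 46.3 turn/row [-0.     -0.0104 -0.    ] rows min 13.3
[-0.112, -0.005, -0.106]
[-0.115, -0.005, -0.102]
[-0.118, -0.005, -0.099]
[-0.122, -0.005, -0.095]
[-0.125, -0.005, -0.091]
[-0.128, -0.005, -0.087]
[-0.13, -0.005, -0.082]
[-0.133, -0.005, -0.078]
[-0.135, -0.005, -0.074]
[-0.138, -0.005, -0.069]
[-0.14, -0.005, -0.065]
[-0.142, -0.005, -0.06]
```

```bash
python3 go.py 595 -358 125 86.6 18
```

```text
at [430.2 290.4 101.6] th 64.24 tilt 0.08 t 3.2 w 0.695 F [ 0.46  0.47 -1.31] q7 [-0.72  0.43]
dist mm 669.0 mm/row 37.2 turn/row [-0.     -0.0069 -0.    ] rows min 16.1
[-0.095, -0.004, -0.08]
[-0.097, -0.004, -0.078]
[-0.098, -0.004, -0.075]
[-0.1, -0.004, -0.073]
[-0.101, -0.004, -0.071]
[-0.103, -0.004, -0.069]
[-0.104, -0.004, -0.067]
[-0.106, -0.004, -0.064]
[-0.107, -0.004, -0.062]
[-0.109, -0.004, -0.06]
[-0.11, -0.004, -0.057]
[-0.111, -0.004, -0.055]
[-0.112, -0.004, -0.053]
[-0.113, -0.004, -0.05]
[-0.114, -0.004, -0.048]
[-0.115, -0.004, -0.045]
[-0.116, -0.004, -0.043]
[-0.117, -0.004, -0.04]
```

>>> servo_tool:
  series:
    - [[-0.05,-0.01,-0.04],[0,-0.004,0],0]
    - [[-0.097,-0.01,-0.078],[0,-0.007,0],0]
    - [[-0.098,-0.01,-0.075],[0,-0.007,0],0]
    - [[-0.1,-0.01,-0.073],[0,-0.007,0],0]
    - [[-0.101,-0.01,-0.071],[0,-0.007,0],0]

```text
clock: 3.62
tool_pos: [0.4698, 0.1259, 0.1169]
ee_rot: [[0.341, -0.001, -0.94], [0.94, -0.0, 0.341], [-0.001, -1.0, 0.001]]
force: [1.2, 0.3, -0.5]
width: 0.694
```

>>> servo_tool:
  series:
    - [[-0.103,-0.004,-0.069],[0,-0.007,0],0]
    - [[-0.104,-0.004,-0.067],[0,-0.007,0],0]
    - [[-0.106,-0.004,-0.064],[0,-0.007,0],0]
    - [[-0.107,-0.004,-0.062],[0,-0.007,0],0]
    - [[-0.109,-0.004,-0.06],[0,-0.007,0],0]

```text
clock: 4.03
tool_pos: [0.5144, -0.0547, 0.1228]
ee_rot: [[0.236, -0.001, -0.972], [0.972, 0.0, 0.236], [-0.0, -1.0, 0.001]]
force: [0.9, 0.2, -0.9]
width: 0.695
```

>>> servo_tool:
  series:
    - [[-0.11,0,-0.057],[0,-0.007,0],0]
    - [[-0.111,0,-0.055],[0,-0.007,0],0]
    - [[-0.112,0,-0.053],[0,-0.007,0],0]
    - [[-0.113,0,-0.05],[0,-0.007,0],0]
    - [[-0.08,0,-0.03],[0,-0.007,0],0]

```text
clock: 4.45
tool_pos: [0.5554, -0.2258, 0.1225]
ee_rot: [[0.13, -0.001, -0.992], [0.992, -0.001, 0.13], [-0.001, -1.0, 0.001]]
force: [-0.1, -0.2, -0.4]
width: 0.696
```

```bash
python3 go.py 595 -358 125 86.6 5
```

```text
at [ 555.4 -225.8  122.5] th 82.53 tilt 0.06 t 4.45 w 0.696 F [-0.12 -0.2  -0.45] q7 [0.33 1.68]
dist mm 138.0 mm/row 27.6 turn/row [-0.0001 -0.0045 -0.    ] rows min 3.3
[-0.084, -0.002, -0.038]
[-0.084, -0.002, -0.036]
[-0.085, -0.002, -0.035]
[-0.085, -0.002, -0.034]
[-0.086, -0.002, -0.033]
```

>>> servo_tool:
  series:
    - [[-0.1,0,-0.042],[0,-0.005,0],0]
    - [[-0.1,0,-0.042],[0,-0.005,0],0]
    - [[-0.1,0,-0.04],[0,-0.005,0],0]
    - [[-0.08,0,-0.035],[0,-0.005,0],0]
    - [[-0.045,0.02,-0.017],[0,-0.003,0],0]

```text
clock: 4.87
tool_pos: [0.5951, -0.3581, 0.1171]
ee_rot: [[0.059, 0.0, -0.998], [0.998, -0.001, 0.059], [-0.001, -1.0, -0.0]]
force: [0.3, -0.1, -1.9]
width: 0.699
```

>>> servo_tool:
  series:
    - [[0,0.04,0],[0,0,0],0]
    - [[0,0.06,0],[0,0,0],0]
    - [[0,0,0],[0,0,0],0]

```text
clock: 5.12
tool_pos: [0.5931, -0.3529, 0.083]
ee_rot: [[0.057, -0.005, -0.998], [0.998, 0.003, 0.057], [0.003, -1.0, 0.005]]
force: [-0.9, 1.5, -1.4]
width: 0.693
```

```bash
python3 go.py 595 -358 19 86.6 5; python3 -c "
from h import *
snap('top','t2')"
```

```text
at [ 593.1 -352.9   83. ] th 86.74 tilt 0.34 t 5.12 w 0.693 F [-0.94  1.53 -1.36] q7 [0.5  1.91]
dist mm 64.0 mm/row 12.8 turn/row [-0.0003  0.0002  0.0002] rows min 1.5
[-0.003, 0.043, -0.002]
[-0.003, 0.043, -0.002]
[-0.003, 0.043, -0.002]
[-0.003, 0.043, -0.002]
[-0.003, 0.043, -0.002]
```

View pics/t2.png

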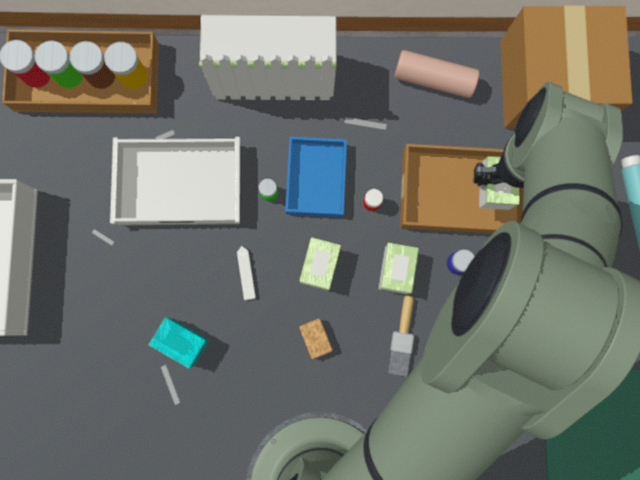

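```bash
python3 -c "
from h import *
im=load('top0');C=cloud(im); print('bigbox',C[60,545],C[110,530],C[125,560]); C2=cloud(load('t2')); print('wrist',C2[100,580],C2[130,530],C2[170,500],C2[110,550])
snap('scene','s2')"; python3 go.py 595 -358 19 86.6 6
```

```text
bigbox [ 0.82524193 -0.43739676  0.14816245] [ 0.73990138 -0.41940257  0.10613188] [ 0.74041086 -0.51566617  0.01511698]
wrist [ 0.62575317 -0.36170214  0.45105962] [ 0.58385281 -0.29150059  0.44544231] [ 0.58448758 -0.31621001  0.22710892] [ 0.59466921 -0.30092025  0.49517875]
at [ 594.6 -353.4   86.4] th 86.76 tilt 0.13 t 5.22 w 0.696 F [-0.18  0.12 -0.68] q7 [0.5  1.91]
dist mm 67.0 mm/row 11.3 turn/row [-0.0001  0.0002  0.0001] rows min 1.6
[-0.003, 0.037, -0.0]
[-0.003, 0.037, -0.0]
[-0.003, 0.037, -0.0]
[-0.003, 0.037, -0.0]
[-0.003, 0.037, -0.0]
[-0.003, 0.037, -0.0]
```

View pics/s2.png

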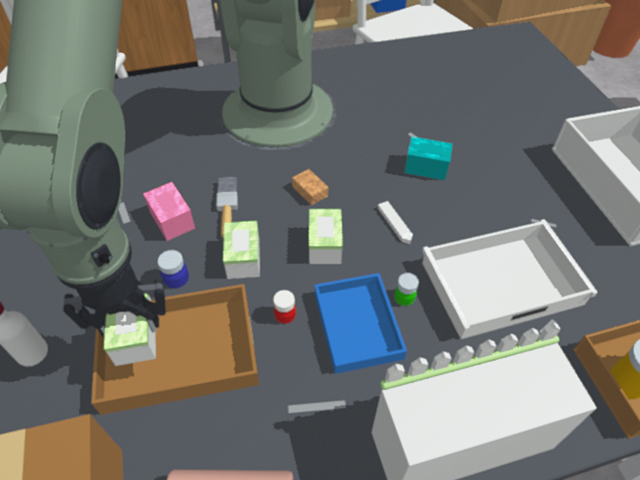

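>>> servo_tool:
  series:
    - [[-0.003,0.04,0],[0,0,0],0]
    - [[-0.003,0.06,0],[0,0,0],0]
    - [[-0.002,0.06,0],[0,0,0],0]
    - [[0,0.04,0],[0,0,0],0]
    - [[0,0,0],[0,0,0],0]

```text
clock: 5.63
tool_pos: [0.5939, -0.3559, 0.0249]
ee_rot: [[0.057, -0.003, -0.998], [0.998, 0.001, 0.057], [0.001, -1.0, 0.003]]
force: [0.1, 1.5, -1.4]
width: 0.694
```

>>> servo_tool:
  series:
    - [[0,0,0],[0,0,0],0]

```text
clock: 5.72
tool_pos: [0.5949, -0.3565, 0.0273]
ee_rot: [[0.057, -0.0, -0.998], [0.998, 0.0, 0.057], [0.0, -1.0, 0.0]]
force: [0.7, -0.4, -0.6]
width: 0.692
```

Settled at 27.3; floor contact expected near 18.5.

>>> servo_tool:
  series:
    - [[0,0.015,0],[0,0,0],0]
    - [[0,0.008,0],[0,0,0],0]
    - [[0,0,0],[0,0,0],0]

```text
clock: 5.97
tool_pos: [0.595, -0.3567, 0.0206]
ee_rot: [[0.057, 0.0, -0.998], [0.998, -0.0, 0.057], [-0.0, -1.0, -0.0]]
force: [0.6, -0.5, -0.5]
width: 0.696
```

>>> servo_tool:
  series:
    - [[0,0.006,0],[0,0,0],0]
    - [[0,0,0],[0,0,0],0]

```text
clock: 6.13
tool_pos: [0.595, -0.3567, 0.0187]
ee_rot: [[0.057, 0.0, -0.998], [0.998, -0.0, 0.057], [-0.0, -1.0, -0.0]]
force: [0.1, -1.0, -0.9]
width: 0.694
```

>>> servo_tool:
  series:
    - [[0,0.005,0],[0,0,0],0]
    - [[0,0,0],[0,0,0],0]

```text
clock: 6.3
tool_pos: [0.5951, -0.3568, 0.0186]
ee_rot: [[0.057, 0.0, -0.998], [0.998, -0.0, 0.057], [-0.0, -1.0, -0.0]]
force: [-8.0, 4.1, 20.1]
width: 0.698
```

>>> servo_tool:
  series:
    - [[0,0.004,0],[0,0,0],0]
    - [[0,0,0],[0,0,0],0]

```text
clock: 6.47
tool_pos: [0.5951, -0.3569, 0.0186]
ee_rot: [[0.057, 0.0, -0.998], [0.998, -0.0, 0.057], [-0.0, -1.0, -0.0]]
force: [-14.2, 8.3, 37.6]
width: 0.693
```

>>> servo_tool:
  series:
    - [[0,-0.008,0],[0,0,0],0]
    - [[0,0,0],[0,0,0],0.82]
    - [[0,0,0],[0,0,0],0.82]
    - [[0,0,0],[0,0,0],0.82]

```text
clock: 6.8
tool_pos: [0.5949, -0.3567, 0.0182]
ee_rot: [[0.057, -0.0, -0.998], [0.998, -0.0, 0.057], [-0.0, -1.0, 0.0]]
force: [-0.1, -0.9, -0.4]
width: 0.82
```

>>> servo_tool:
  series:
    - [[0,-0.02,0],[0,0,0],0.82]
    - [[0,-0.05,0],[0,0,0],0.82]
    - [[0,-0.08,0],[0,0,0],0.82]
    - [[0,-0.08,0],[0,0,0],0.82]
    - [[0,-0.08,0],[0,0,0],1]

```text
clock: 7.22
tool_pos: [0.595, -0.3568, 0.1136]
ee_rot: [[0.057, 0.0, -0.998], [0.998, -0.0, 0.057], [-0.0, -1.0, -0.001]]
force: [0.4, 0.2, 0.2]
width: 0.942
```

```bash
python3 go.py 433 -158.6 125 79.6 8
```

```text
at [ 595.  -356.8  113.6] th 86.74 tilt 0.03 t 7.22 w 0.942 F [0.41 0.19 0.21] q7 [0.51 1.91]
dist mm 256.0 mm/row 32.0 turn/row [ 0.     0.005 -0.   ] rows min 6.1
[0.079, -0.005, 0.072]
[0.077, -0.005, 0.073]
[0.076, -0.005, 0.074]
[0.075, -0.005, 0.076]
[0.074, -0.005, 0.077]
[0.073, -0.005, 0.078]
[0.072, -0.005, 0.079]
[0.07, -0.005, 0.08]
```

>>> servo_tool:
  series:
    - [[0.079,-0.005,0.072],[0,0.005,0],1]
    - [[0.077,-0.005,0.073],[0,0.005,0],1]
    - [[0.076,0,0.074],[0,0.005,0],1]
    - [[0.075,0,0.076],[0,0.005,0],1]
    - [[0.074,0,0.077],[0,0.005,0],1]

```text
clock: 7.63
tool_pos: [0.493, -0.2321, 0.1156]
ee_rot: [[0.136, 0.001, -0.991], [0.991, -0.001, 0.136], [-0.0, -1.0, -0.001]]
force: [1.0, 0.8, -0.3]
width: 1.0
```

>>> servo_tool:
  series:
    - [[0.073,0,0.078],[0,0.005,0],1]
    - [[0.072,0,0.079],[0,0.005,0],1]
    - [[0.06,0,0.07],[0,0.005,0],1]
    - [[0,0,0],[0,0,0],1]
    - [[0,0,0],[0,0,0],1]

```text
clock: 8.05
tool_pos: [0.4358, -0.1612, 0.1156]
ee_rot: [[0.18, 0.001, -0.984], [0.984, -0.0, 0.18], [-0.0, -1.0, -0.001]]
force: [0.0, -1.0, 0.2]
width: 1.002
```

```bash
python3 go.py 433 -158.6 12 79.6 5; python3 -c "
from h import *
snap('wrist','w3');snap('top','t3')"
```

```text
at [ 435.8 -161.2  115.6] th 79.63 tilt 0.08 t 8.05 w 1.002 F [ 0.02 -0.99  0.17] q7 [0.28 1.57]
dist mm 103.0 mm/row 20.7 turn/row [ 0.0001  0.     -0.    ] rows min 2.5
[0.001, 0.069, 0.002]
[0.001, 0.069, 0.002]
[0.001, 0.069, 0.002]
[0.001, 0.069, 0.002]
[0.001, 0.069, 0.002]
```

View pics/w3.png

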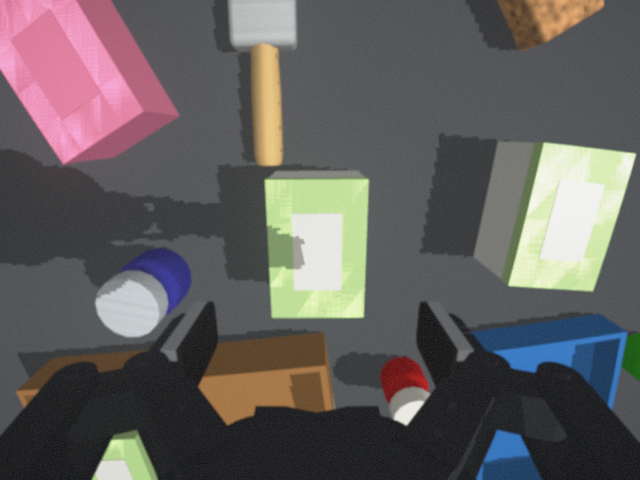

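View pics/t3.png

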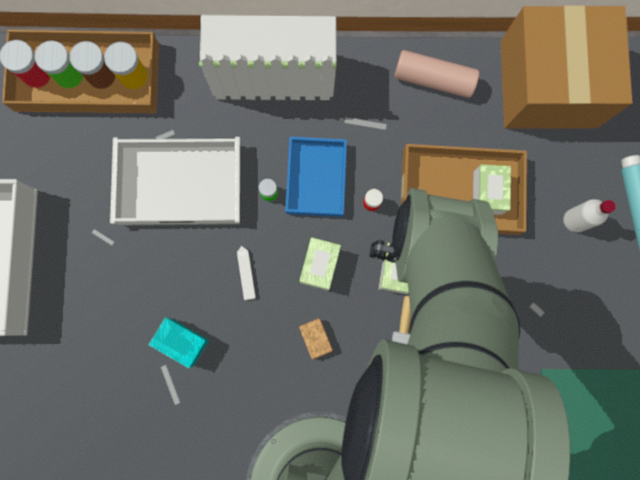

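>>> servo_tool:
  series:
    - [[0.001,0.06,0.002],[0,0,0],1]
    - [[0.001,0.1,0.002],[0,0,0],1]
    - [[0.001,0.1,0.002],[0,0,0],1]
    - [[0.001,0.06,0.002],[0,0,0],1]
    - [[0,0.02,0],[0,0,0],1]

```text
clock: 8.57
tool_pos: [0.4328, -0.1607, 0.01]
ee_rot: [[0.182, -0.003, -0.983], [0.983, 0.001, 0.182], [0.0, -1.0, 0.003]]
force: [-1.4, 0.7, -0.7]
width: 1.001
```

>>> servo_tool:
  series:
    - [[0,0.003,0],[0,0,0],1]
    - [[0,0,0],[0,0,0],0]
    - [[0,0,0],[0,0,0],0]
    - [[0,0,0],[0,0,0],0]
    - [[0,0,0],[0,0,0],0]

```text
clock: 8.98
tool_pos: [0.4344, -0.1608, 0.0127]
ee_rot: [[0.182, 0.002, -0.983], [0.983, -0.001, 0.182], [-0.0, -1.0, -0.002]]
force: [-0.3, -1.5, 4.3]
width: 0.695
```

>>> servo_tool:
  series:
    - [[0,0,0],[0,0,0],0]
    - [[0,0,0],[0,0,0],0]

```text
clock: 9.15
tool_pos: [0.4344, -0.1608, 0.0127]
ee_rot: [[0.182, 0.002, -0.983], [0.983, -0.001, 0.182], [-0.0, -1.0, -0.002]]
force: [-0.4, 0.0, 7.8]
width: 0.696
```

>>> servo_tool:
  series:
    - [[0,-0.03,0],[0,0,0],0]
    - [[0,-0.06,0],[0,0,0],0]
    - [[0,-0.09,0],[0,0,0],0]
    - [[0,-0.09,0],[0,0,0],0]
    - [[0,-0.05,0],[0,0,0],0]

```text
clock: 9.57
tool_pos: [0.4342, -0.1606, 0.1109]
ee_rot: [[0.182, 0.003, -0.983], [0.983, -0.001, 0.182], [-0.0, -1.0, -0.003]]
force: [1.1, -0.0, -4.4]
width: 0.695
```

>>> servo_tool:
  series:
    - [[0,0,0],[0,0,0],0]
    - [[0,0,0],[0,0,0],0]

```text
clock: 9.73
tool_pos: [0.434, -0.1605, 0.1086]
ee_rot: [[0.182, 0.002, -0.983], [0.983, -0.001, 0.182], [-0.0, -1.0, -0.002]]
force: [0.7, -0.6, -4.8]
width: 0.698
```

>>> servo_tool:
  series:
    - [[0,0,0],[0,0,0],0]

```text
clock: 9.82
tool_pos: [0.4332, -0.1603, 0.1072]
ee_rot: [[0.182, -0.0, -0.983], [0.983, 0.0, 0.182], [0.0, -1.0, 0.0]]
force: [0.2, -0.1, -4.4]
width: 0.697
```

```bash
python3 go.py 602 -236 110 86.6 6;python3 go.py 612 354 125 90.9 18
```

```text
at [ 433.2 -160.3  107.2] th 79.53 tilt 0.01 t 9.82 w 0.697 F [ 0.2  -0.11 -4.42] q7 [0.28 1.56]
dist mm 184.0 mm/row 30.8 turn/row [-0.     -0.0065  0.    ] rows min 4.4
[-0.024, -0.002, -0.1]
[-0.026, -0.002, -0.099]
[-0.028, -0.002, -0.099]
[-0.03, -0.002, -0.098]
[-0.032, -0.002, -0.098]
[-0.034, -0.002, -0.097]
at [ 433.2 -160.3  107.2] th 79.53 tilt 0.01 t 9.82 w 0.697 F [ 0.2  -0.11 -4.42] q7 [0.28 1.56]
dist mm 544.0 mm/row 30.3 turn/row [-0.     -0.0035  0.    ] rows min 13.1
[0.1, -0.003, -0.015]
[0.099, -0.003, -0.016]
[0.099, -0.003, -0.017]
[0.099, -0.003, -0.019]
[0.099, -0.003, -0.02]
[0.099, -0.003, -0.021]
[0.098, -0.003, -0.022]
[0.098, -0.003, -0.023]
[0.098, -0.003, -0.024]
[0.098, -0.003, -0.025]
[0.097, -0.003, -0.026]
[0.097, -0.003, -0.027]
[0.097, -0.003, -0.028]
[0.096, -0.003, -0.029]
[0.096, -0.003, -0.03]
[0.096, -0.003, -0.031]
[0.095, -0.003, -0.033]
[0.095, -0.003, -0.034]
```

Box R is full (about 4.5 N), so it goes to the crate.

>>> servo_tool:
  series:
    - [[0.03,-0.006,-0.005],[0,-0.001,0],0]
    - [[0.07,-0.006,-0.011],[0,-0.003,0],0]
    - [[0.099,-0.006,-0.017],[0,-0.004,0],0]
    - [[0.099,-0.006,-0.019],[0,-0.004,0],0]
    - [[0.099,-0.006,-0.02],[0,-0.004,0],0]

```text
clock: 10.23
tool_pos: [0.474, -0.0444, 0.1157]
ee_rot: [[0.131, -0.002, -0.991], [0.991, 0.0, 0.131], [-0.0, -1.0, 0.002]]
force: [0.5, -0.9, -3.9]
width: 0.693
```

>>> servo_tool:
  series:
    - [[0.099,-0.004,-0.021],[0,-0.004,0],0]
    - [[0.098,-0.004,-0.022],[0,-0.004,0],0]
    - [[0.098,-0.004,-0.023],[0,-0.004,0],0]
    - [[0.098,-0.003,-0.024],[0,-0.004,0],0]
    - [[0.098,-0.003,-0.025],[0,-0.004,0],0]

```text
clock: 10.65
tool_pos: [0.5239, 0.0986, 0.1209]
ee_rot: [[0.068, -0.002, -0.998], [0.998, -0.0, 0.068], [-0.001, -1.0, 0.002]]
force: [1.2, -0.4, -3.9]
width: 0.696
```

>>> servo_tool:
  series:
    - [[0.097,0,-0.026],[0,-0.004,0],0]
    - [[0.097,0,-0.027],[0,-0.004,0],0]
    - [[0.097,0,-0.028],[0,-0.004,0],0]
    - [[0.096,0,-0.029],[0,-0.004,0],0]
    - [[0.096,0,-0.03],[0,-0.004,0],0]

```text
clock: 11.07
tool_pos: [0.572, 0.2415, 0.1205]
ee_rot: [[0.005, -0.002, -1.0], [1.0, -0.001, 0.005], [-0.001, -1.0, 0.002]]
force: [0.4, 0.3, -4.8]
width: 0.7
```

```bash
python3 go.py 612 354 122 90.9 4
```

```text
at [572.  241.5 120.5] th 89.69 tilt 0.13 t 11.07 w 0.7 F [ 0.38  0.28 -4.79] q7 [-0.43  1.  ]
dist mm 119.0 mm/row 29.9 turn/row [-0.0002 -0.0017 -0.0001] rows min 2.9
[0.094, -0.001, -0.033]
[0.094, -0.001, -0.033]
[0.094, -0.001, -0.034]
[0.093, -0.001, -0.034]
```

>>> servo_tool:
  series:
    - [[0.096,0,-0.034],[0,-0.003,0],0]
    - [[0.09,0,-0.033],[0,-0.003,0],0]
    - [[0.08,0,-0.028],[0,-0.001,0],0]
    - [[0.06,0,-0.022],[0,0,0],0]
    - [[0.035,0,-0.012],[0,0,0],0]

```text
clock: 11.48
tool_pos: [0.6096, 0.3513, 0.1199]
ee_rot: [[-0.018, -0.002, -1.0], [1.0, -0.0, -0.018], [0.0, -1.0, 0.002]]
force: [-1.1, 0.5, -3.8]
width: 0.695
```

>>> servo_tool:
  series:
    - [[0.01,0.02,-0.004],[0,0,0],0]
    - [[0,0.05,0],[0,0,0],0]
    - [[0,0.06,0],[0,0,0],0]
    - [[0,0.05,0],[0,0,0],0]
    - [[0,0.02,0],[0,0,0],0]

```text
clock: 11.9
tool_pos: [0.6103, 0.3498, 0.0583]
ee_rot: [[-0.015, -0.004, -1.0], [1.0, -0.003, -0.015], [-0.002, -1.0, 0.004]]
force: [-0.7, -0.3, -4.1]
width: 0.695
```

>>> servo_tool:
  series:
    - [[0,0,0],[0,0,0],0]

```text
clock: 11.98
tool_pos: [0.6107, 0.3501, 0.0594]
ee_rot: [[-0.015, -0.003, -1.0], [1.0, -0.002, -0.015], [-0.002, -1.0, 0.003]]
force: [-0.1, 0.8, -4.1]
width: 0.698
```

```bash
python3 go.py 612 354 19 90.9 4; python3 -c "
from h import *
snap('scene','s4')"
```

```text
at [610.7 350.1  59.4] th 90.87 tilt 0.21 t 11.98 w 0.698 F [-0.14  0.77 -4.1 ] q7 [-0.55  0.91]
dist mm 40.0 mm/row 10.2 turn/row [-0.0002 -0.     -0.0002] rows min 1.0
[0.003, 0.034, -0.001]
[0.003, 0.034, -0.001]
[0.003, 0.034, -0.001]
[0.003, 0.034, -0.001]
```

View pics/s4.png

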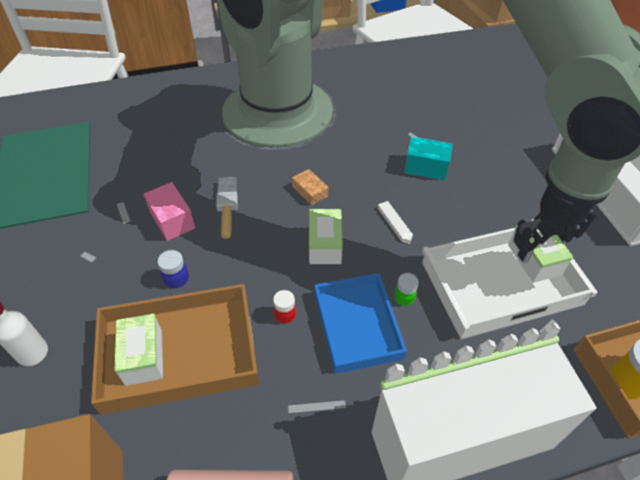

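>>> servo_tool:
  series:
    - [[0.004,0.03,0],[0,0,0],0]
    - [[0.004,0.045,0],[0,0,0],0]
    - [[0.003,0.03,0],[0,0,0],0]
    - [[0,0.015,0],[0,0,0],0]
    - [[0,0,0],[0,0,0],0]

```text
clock: 12.45
tool_pos: [0.6111, 0.3539, 0.0241]
ee_rot: [[-0.016, -0.002, -1.0], [1.0, -0.001, -0.016], [-0.001, -1.0, 0.002]]
force: [0.8, -0.1, -3.5]
width: 0.698
```

>>> servo_tool:
  series:
    - [[0,0,0],[0,0,0],0]

```text
clock: 12.53
tool_pos: [0.6118, 0.3541, 0.0255]
ee_rot: [[-0.015, -0.0, -1.0], [1.0, -0.0, -0.015], [-0.0, -1.0, 0.0]]
force: [-0.1, 0.1, -3.6]
width: 0.694
```

>>> servo_tool:
  series:
    - [[0,0.012,0],[0,0,0],0]
    - [[0,0.008,0],[0,0,0],0]
    - [[0,0,0],[0,0,0],0]

```text
clock: 12.78
tool_pos: [0.6118, 0.3541, 0.0195]
ee_rot: [[-0.015, -0.0, -1.0], [1.0, -0.0, -0.015], [-0.0, -1.0, 0.0]]
force: [-0.9, -0.5, -4.3]
width: 0.695
```

>>> servo_tool:
  series:
    - [[0,0.005,0],[0,0,0],0]
    - [[0,0,0],[0,0,0],0]

```text
clock: 12.95
tool_pos: [0.6118, 0.3542, 0.0182]
ee_rot: [[-0.015, -0.0, -1.0], [1.0, -0.0, -0.015], [-0.0, -1.0, 0.0]]
force: [-0.2, 0.2, -4.4]
width: 0.695
```

>>> servo_tool:
  series:
    - [[0,0.003,0],[0,0,0],0]
    - [[0,0,0],[0,0,0],0]

```text
clock: 13.12
tool_pos: [0.612, 0.3542, 0.0178]
ee_rot: [[-0.015, 0.0, -1.0], [1.0, 0.0, -0.015], [0.0, -1.0, -0.0]]
force: [-2.5, -1.1, 2.0]
width: 0.697
```

>>> servo_tool:
  series:
    - [[0,0.002,0],[0,0,0],0]
    - [[0,0,0],[0,0,0],0]

```text
clock: 13.28
tool_pos: [0.612, 0.3542, 0.0178]
ee_rot: [[-0.015, 0.0, -1.0], [1.0, 0.0, -0.015], [0.0, -1.0, -0.0]]
force: [-5.9, -2.8, 11.6]
width: 0.697
```

Touched down; release.

>>> servo_tool:
  series:
    - [[0,-0.003,0],[0,0,0],0]
    - [[0,0,0],[0,0,0],0.82]
    - [[0,0,0],[0,0,0],0.82]
    - [[0,0,0],[0,0,0],0.82]
    - [[0,-0.02,0],[0,0,0],0.82]

```text
clock: 13.7
tool_pos: [0.6114, 0.3539, 0.0228]
ee_rot: [[-0.015, -0.001, -1.0], [1.0, -0.001, -0.015], [-0.001, -1.0, 0.001]]
force: [-0.3, 0.4, -0.3]
width: 0.821
```

>>> servo_tool:
  series:
    - [[0,-0.05,0],[0,0,0],0.82]
    - [[0,-0.08,0],[0,0,0],0.82]
    - [[0,-0.1,0],[0,0,0],0.82]
    - [[0,-0.08,0],[0,0,0],1]

```text
clock: 14.03
tool_pos: [0.6123, 0.3544, 0.12]
ee_rot: [[-0.015, 0.001, -1.0], [1.0, 0.001, -0.015], [0.001, -1.0, -0.001]]
force: [0.3, -0.2, -0.6]
width: 0.939
```

```bash
python3 go.py 441 0 120 75.2 11
```

```text
at [612.3 354.4 120. ] th 90.87 tilt 0.09 t 14.03 w 0.939 F [ 0.3  -0.24 -0.6 ] q7 [-0.55  0.91]
dist mm 393.0 mm/row 35.8 turn/row [0.     0.0079 0.    ] rows min 9.4
[-0.107, -0.0, 0.054]
[-0.108, -0.0, 0.051]
[-0.109, -0.0, 0.048]
[-0.11, -0.0, 0.045]
[-0.111, -0.0, 0.043]
[-0.112, -0.0, 0.04]
[-0.113, -0.0, 0.037]
[-0.114, -0.0, 0.034]
[-0.115, -0.0, 0.031]
[-0.116, -0.0, 0.029]
[-0.116, -0.0, 0.026]
```

>>> servo_tool:
  series:
    - [[-0.107,0,0.054],[0,0.008,0],1]
    - [[-0.108,0,0.051],[0,0.008,0],1]
    - [[-0.109,0,0.048],[0,0.008,0],1]
    - [[-0.11,0,0.045],[0,0.008,0],1]
    - [[-0.111,0,0.043],[0,0.008,0],1]

```text
clock: 14.45
tool_pos: [0.5333, 0.1919, 0.1182]
ee_rot: [[0.111, 0.002, -0.994], [0.994, 0.001, 0.111], [0.001, -1.0, -0.001]]
force: [1.5, -0.6, 0.1]
width: 0.998
```

>>> servo_tool:
  series:
    - [[-0.112,0,0.04],[0,0.008,0],1]
    - [[-0.113,0,0.037],[0,0.008,0],1]
    - [[-0.114,0,0.034],[0,0.008,0],1]
    - [[-0.115,0,0.031],[0,0.008,0],1]
    - [[-0.116,0,0.029],[0,0.008,0],1]

```text
clock: 14.87
tool_pos: [0.4554, 0.0313, 0.118]
ee_rot: [[0.235, 0.002, -0.972], [0.972, 0.0, 0.235], [0.001, -1.0, -0.002]]
force: [1.6, -0.8, -0.0]
width: 1.005
```

>>> servo_tool:
  series:
    - [[-0.11,0,0.026],[0,0.007,0],1]
    - [[0,0,0],[0,0,0],1]
    - [[0,0,0],[0,0,0],1]

```text
clock: 15.12
tool_pos: [0.4406, 0.0008, 0.118]
ee_rot: [[0.258, 0.002, -0.966], [0.966, -0.0, 0.258], [0.0, -1.0, -0.002]]
force: [-0.2, 1.5, 1.0]
width: 0.997
```

```bash
python3 go.py 440 0 12 75.2 5; python3 -c "
from h import *
snap('wrist','w5')"
```

```text
at [440.6   0.8 118. ] th 75.04 tilt 0.09 t 15.12 w 0.997 F [-0.16  1.45  1.04] q7 [-0.1   1.13]
dist mm 105.0 mm/row 21.2 turn/row [ 0.0001 -0.0002  0.    ] rows min 2.5
[-0.001, 0.071, 0.0]
[-0.001, 0.071, 0.0]
[-0.001, 0.071, 0.0]
[-0.001, 0.071, 0.0]
[-0.001, 0.071, 0.0]
```

View pics/w5.png

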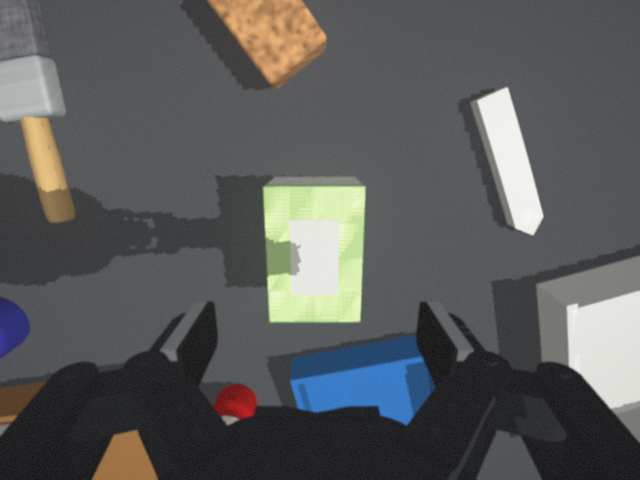

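Box centred between the pads (columns 264–365). Descend and grip.

>>> servo_tool:
  series:
    - [[-0.001,0.06,0],[0,0,0],1]
    - [[-0.001,0.1,0],[0,0,0],1]
    - [[-0.001,0.1,0],[0,0,0],1]
    - [[0,0.065,0],[0,0,0],1]
    - [[0,0.023,0],[0,0,0],1]

```text
clock: 15.58
tool_pos: [0.4399, 0.0025, 0.0103]
ee_rot: [[0.253, -0.002, -0.967], [0.967, 0.0, 0.253], [-0.0, -1.0, 0.002]]
force: [-0.5, 0.0, -0.1]
width: 1.001
```

>>> servo_tool:
  series:
    - [[0,0,0],[0,0,0],1]
    - [[0,0,0],[0,0,0],0]
    - [[0,0,0],[0,0,0],0]
    - [[0,0,0],[0,0,0],0]
    - [[0,0,0],[0,0,0],0]

```text
clock: 16.0
tool_pos: [0.4412, 0.0016, 0.0137]
ee_rot: [[0.255, 0.002, -0.967], [0.967, 0.0, 0.255], [0.001, -1.0, -0.002]]
force: [-1.1, 1.2, 7.5]
width: 0.693
```

>>> servo_tool:
  series:
    - [[0,0,0],[0,0,0],0]
    - [[0,0,0],[0,0,0],0]

```text
clock: 16.17
tool_pos: [0.4412, 0.0016, 0.0137]
ee_rot: [[0.255, 0.002, -0.967], [0.967, 0.0, 0.255], [0.001, -1.0, -0.002]]
force: [-1.4, 1.0, 7.9]
width: 0.695
```

>>> servo_tool:
  series:
    - [[0,-0.03,0],[0,0,0],0]
    - [[0,-0.06,0],[0,0,0],0]
    - [[0,-0.09,0],[0,0,0],0]
    - [[0,-0.09,0],[0,0,0],0]
    - [[0,-0.06,0],[0,0,0],0]

```text
clock: 16.58
tool_pos: [0.4409, 0.0014, 0.1147]
ee_rot: [[0.255, 0.003, -0.967], [0.967, 0.0, 0.255], [0.001, -1.0, -0.003]]
force: [1.0, -0.5, -0.6]
width: 0.698
```

>>> servo_tool:
  series:
    - [[0,0,0],[0,0,0],0]
    - [[0,0,0],[0,0,0],0]

```text
clock: 16.75
tool_pos: [0.4411, 0.0014, 0.1131]
ee_rot: [[0.255, 0.003, -0.967], [0.967, 0.0, 0.255], [0.001, -1.0, -0.003]]
force: [-0.3, 0.8, -1.2]
width: 0.691
```

>>> servo_tool:
  series:
    - [[0,0,0],[0,0,0],0]

```text
clock: 16.83
tool_pos: [0.4403, 0.0014, 0.1116]
ee_rot: [[0.255, 0.001, -0.967], [0.967, 0.0, 0.255], [0.0, -1.0, -0.001]]
force: [0.3, 0.2, -1.9]
width: 0.693
```

```bash
python3 go.py 602.5 -237 120 86.6 9;python3 go.py 614 234.5 120 90.9 9
```

```text
at [440.3   1.4 111.6] th 75.22 tilt 0.04 t 16.83 w 0.693 F [ 0.27  0.19 -1.85] q7 [-0.1   1.13]
dist mm 288.0 mm/row 32.1 turn/row [ 0.    -0.007  0.   ] rows min 6.9
[-0.07, -0.003, -0.081]
[-0.072, -0.003, -0.079]
[-0.074, -0.003, -0.077]
[-0.075, -0.003, -0.076]
[-0.077, -0.003, -0.074]
[-0.078, -0.003, -0.072]
[-0.08, -0.003, -0.071]
[-0.082, -0.003, -0.069]
[-0.083, -0.003, -0.067]
at [440.3   1.4 111.6] th 75.22 tilt 0.04 t 16.83 w 0.693 F [ 0.27  0.19 -1.85] q7 [-0.1   1.13]
dist mm 290.0 mm/row 32.3 turn/row [ 0.     -0.0097  0.    ] rows min 7.0
[0.1, -0.003, -0.04]
[0.099, -0.003, -0.043]
[0.097, -0.003, -0.046]
[0.096, -0.003, -0.049]
[0.094, -0.003, -0.052]
[0.093, -0.003, -0.055]
[0.091, -0.003, -0.058]
[0.089, -0.003, -0.06]
[0.087, -0.003, -0.063]
```

Readings average about 1.2 N, so this box is empty and goes in the carton.

>>> servo_tool:
  series:
    - [[-0.04,-0.005,-0.045],[0,-0.004,0],0]
    - [[-0.072,-0.005,-0.079],[0,-0.007,0],0]
    - [[-0.074,-0.005,-0.077],[0,-0.007,0],0]
    - [[-0.075,-0.005,-0.076],[0,-0.007,0],0]
    - [[-0.077,-0.005,-0.074],[0,-0.007,0],0]

```text
clock: 17.25
tool_pos: [0.5213, -0.1217, 0.118]
ee_rot: [[0.156, -0.002, -0.988], [0.988, 0.0, 0.156], [0.0, -1.0, 0.002]]
force: [0.0, 0.5, -1.9]
width: 0.697
```

>>> servo_tool:
  series:
    - [[-0.078,0,-0.072],[0,-0.007,0],0]
    - [[-0.08,0,-0.071],[0,-0.007,0],0]
    - [[-0.082,0,-0.069],[0,-0.007,0],0]
    - [[-0.07,0,-0.057],[0,-0.006,0],0]
    - [[-0.035,0,-0.032],[0,-0.005,0],0]

```text
clock: 17.67
tool_pos: [0.5986, -0.2373, 0.1174]
ee_rot: [[0.058, -0.001, -0.998], [0.998, -0.001, 0.058], [-0.001, -1.0, 0.001]]
force: [-1.3, 0.3, -0.2]
width: 0.698
```

```bash
python3 go.py 602 -237 50 86.6 5
```

```text
at [ 598.6 -237.3  117.4] th 86.65 tilt 0.09 t 17.67 w 0.698 F [-1.32  0.28 -0.25] q7 [0.35 1.73]
dist mm 67.0 mm/row 13.5 turn/row [-0.0001  0.0001 -0.    ] rows min 1.6
[0.0, 0.045, -0.002]
[0.0, 0.045, -0.002]
[0.0, 0.045, -0.002]
[0.0, 0.045, -0.002]
[0.0, 0.045, -0.002]
```

>>> servo_tool:
  series:
    - [[0,0.03,-0.003],[0,0,0],0]
    - [[0,0.06,-0.003],[0,0,0],0]
    - [[0,0.08,-0.003],[0,0,0],0]
    - [[0,0.05,0],[0,0,0],0]
    - [[0,0.02,0],[0,0,0],0]

```text
clock: 18.08
tool_pos: [0.5991, -0.2327, 0.0432]
ee_rot: [[0.056, -0.005, -0.998], [0.998, 0.002, 0.056], [0.002, -1.0, 0.005]]
force: [-0.0, 0.5, -1.1]
width: 0.698
```

>>> servo_tool:
  series:
    - [[0,0,0],[0,0,0],0]
    - [[0,0,0],[0,0,0],0]

```text
clock: 18.25
tool_pos: [0.6009, -0.2338, 0.0467]
ee_rot: [[0.057, -0.001, -0.998], [0.998, 0.0, 0.057], [0.0, -1.0, 0.001]]
force: [0.9, 0.4, 0.0]
width: 0.696
```

```bash
python3 go.py 602 -237 22 86.6 4; python3 -c "
from h import *
snap('scene','s6')"
```

```text
at [ 600.9 -233.8   46.7] th 86.75 tilt 0.04 t 18.25 w 0.696 F [0.89 0.42 0.03] q7 [0.34 1.72]
dist mm 24.0 mm/row 6.2 turn/row [-0.0001  0.0002  0.    ] rows min 0.6
[-0.003, 0.021, -0.001]
[-0.003, 0.021, -0.001]
[-0.003, 0.021, -0.001]
[-0.003, 0.021, -0.001]
```

View pics/s6.png

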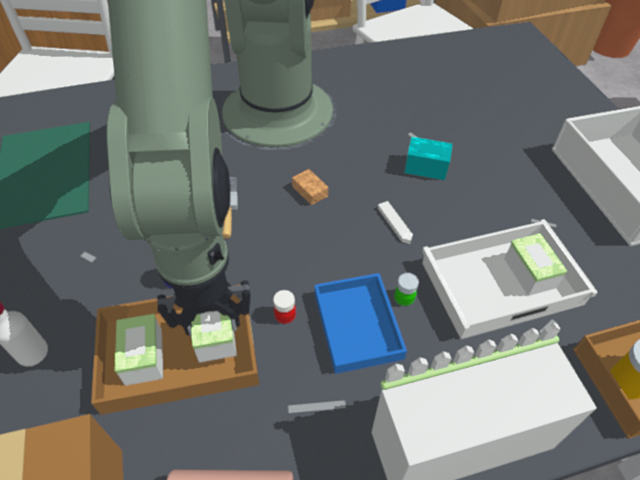

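>>> servo_tool:
  series:
    - [[-0.006,0.02,0],[0,0,0],0]
    - [[-0.006,0.03,0],[0,0,0],0]
    - [[0,0.02,0],[0,0,0],0]
    - [[0,0.01,0],[0,0,0],0]
    - [[0,0,0],[0,0,0],0]

```text
clock: 18.72
tool_pos: [0.6004, -0.2376, 0.0218]
ee_rot: [[0.057, -0.001, -0.998], [0.998, 0.0, 0.057], [0.0, -1.0, 0.001]]
force: [-0.6, 0.7, -0.7]
width: 0.699
```

>>> servo_tool:
  series:
    - [[0,0,0],[0,0,0],0]

```text
clock: 18.8
tool_pos: [0.6008, -0.2377, 0.0226]
ee_rot: [[0.057, -0.0, -0.998], [0.998, 0.0, 0.057], [0.0, -1.0, 0.0]]
force: [-0.8, -0.1, -1.3]
width: 0.694
```

>>> servo_tool:
  series:
    - [[0,0.007,0],[0,0,0],0]
    - [[0,0.004,0],[0,0,0],0]
    - [[0,0,0],[0,0,0],0]

```text
clock: 19.05
tool_pos: [0.6009, -0.2377, 0.0194]
ee_rot: [[0.057, -0.0, -0.998], [0.998, 0.0, 0.057], [0.0, -1.0, 0.0]]
force: [0.0, -0.5, -1.3]
width: 0.695
```

>>> servo_tool:
  series:
    - [[0,0.003,0],[0,0,0],0]
    - [[0,0,0],[0,0,0],0]

```text
clock: 19.22
tool_pos: [0.6011, -0.2378, 0.0189]
ee_rot: [[0.057, 0.0, -0.998], [0.998, -0.0, 0.057], [-0.0, -1.0, -0.0]]
force: [-1.0, 0.7, 0.6]
width: 0.696
```

>>> servo_tool:
  series:
    - [[0,0,0],[0,0,0],0.82]
    - [[0,0,0],[0,0,0],0.82]
    - [[0,0,0],[0,0,0],0.82]
    - [[0,-0.02,0],[0,0,0],0.82]
    - [[0,-0.05,0],[0,0,0],0.82]

```text
clock: 19.63
tool_pos: [0.5999, -0.2374, 0.0388]
ee_rot: [[0.057, -0.003, -0.998], [0.998, 0.001, 0.057], [0.001, -1.0, 0.003]]
force: [-0.5, 0.1, -0.2]
width: 0.816
```

>>> servo_tool:
  series:
    - [[0,-0.08,0],[0,0,0],0.82]
    - [[0,-0.1,0],[0,0,0],0.82]
    - [[0,-0.08,0],[0,0,0],0.7]

```text
clock: 19.88
tool_pos: [0.6012, -0.2379, 0.1208]
ee_rot: [[0.057, 0.001, -0.998], [0.998, -0.0, 0.057], [-0.0, -1.0, -0.001]]
force: [0.2, -0.6, 0.6]
width: 0.71
```

```bash
python3 go.py 426.5 152 110 99.8 12
```

```text
at [ 601.2 -237.9  120.8] th 86.73 tilt 0.09 t 19.88 w 0.71 F [ 0.25 -0.55  0.61] q7 [0.35 1.73]
dist mm 427.0 mm/row 35.6 turn/row [ 0.     -0.0061 -0.    ] rows min 10.2
[0.105, 0.003, 0.055]
[0.106, 0.003, 0.053]
[0.107, 0.003, 0.051]
[0.108, 0.003, 0.049]
[0.109, 0.003, 0.046]
[0.11, 0.003, 0.044]
[0.111, 0.003, 0.042]
[0.112, 0.003, 0.04]
[0.112, 0.003, 0.038]
[0.113, 0.003, 0.036]
[0.114, 0.003, 0.034]
[0.114, 0.003, 0.032]
```

>>> servo_tool:
  series:
    - [[0.105,0.003,0.055],[0,-0.006,0],0.7]
    - [[0.106,0.003,0.053],[0,-0.006,0],0.7]
    - [[0.107,0.003,0.051],[0,-0.006,0],0.7]
    - [[0.108,0.003,0.049],[0,-0.006,0],0.7]
    - [[0.109,0.003,0.046],[0,-0.006,0],0.7]

```text
clock: 20.3
tool_pos: [0.5272, -0.0745, 0.1145]
ee_rot: [[-0.038, 0.002, -0.999], [0.999, -0.0, -0.038], [-0.0, -1.0, -0.002]]
force: [0.9, 0.4, -0.1]
width: 0.701
```

>>> servo_tool:
  series:
    - [[0.11,0.003,0.044],[0,-0.006,0],0.7]
    - [[0.111,0.003,0.042],[0,-0.006,0],0.7]
    - [[0.112,0.003,0.04],[0,-0.006,0],0.7]
    - [[0.112,0.003,0.038],[0,-0.006,0],0.7]
    - [[0.113,0.003,0.036],[0,-0.006,0],0.7]

```text
clock: 20.72
tool_pos: [0.4549, 0.088, 0.1099]
ee_rot: [[-0.132, 0.002, -0.991], [0.991, 0.0, -0.132], [-0.0, -1.0, -0.002]]
force: [1.5, 0.5, -0.3]
width: 0.699
```

>>> servo_tool:
  series:
    - [[0.114,0.003,0.034],[0,-0.006,0],0.7]
    - [[0.1,0.003,0.03],[0,-0.006,0],0.6]
    - [[0,0,0],[0,0,0],0.6]
    - [[0,0,0],[0,0,0],0.6]

```text
clock: 21.05
tool_pos: [0.4272, 0.1492, 0.1079]
ee_rot: [[-0.172, 0.001, -0.985], [0.985, 0.001, -0.172], [0.0, -1.0, -0.001]]
force: [0.7, -0.7, 0.2]
width: 0.6
```

```bash
python3 go.py 426.5 152 5 99.8 5; python3 -c "
from h import *
snap('wrist','w7');snap('top','t7')"
```

```text
at [427.2 149.2 107.9] th 99.89 tilt 0.08 t 21.05 w 0.6 F [ 0.68 -0.66  0.21] q7 [-0.34  1.14]
dist mm 102.0 mm/row 20.6 turn/row [0.0001 0.0001 0.    ] rows min 2.5
[0.002, 0.069, 0.0]
[0.002, 0.069, 0.0]
[0.002, 0.069, 0.0]
[0.002, 0.069, 0.0]
[0.002, 0.069, 0.0]
```

View pics/w7.png

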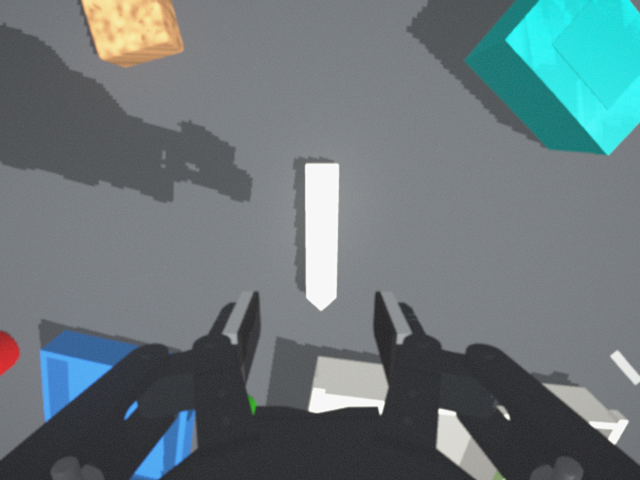

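View pics/t7.png

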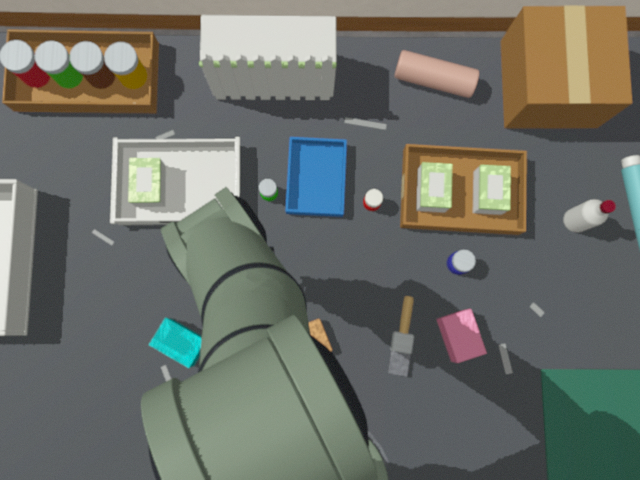

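>>> servo_tool:
  series:
    - [[0.003,0.06,0],[0,0,0],0.6]
    - [[0.003,0.1,0],[0,0,0],0.6]
    - [[0.003,0.1,0],[0,0,0],0.6]
    - [[0,0.05,0],[0,0,0],0.6]
    - [[0,0.02,0],[0,0,0],0.6]

```text
clock: 21.57
tool_pos: [0.4266, 0.1488, 0.0061]
ee_rot: [[-0.167, -0.002, -0.986], [0.986, -0.002, -0.167], [-0.001, -1.0, 0.002]]
force: [-0.1, -0.8, -0.7]
width: 0.601
```

>>> servo_tool:
  series:
    - [[0,0,0],[0,0,0],0.6]
    - [[0,0,0],[0,0,0],0.6]

```text
clock: 21.73
tool_pos: [0.4275, 0.1497, 0.0084]
ee_rot: [[-0.167, 0.0, -0.986], [0.986, -0.0, -0.167], [-0.0, -1.0, -0.0]]
force: [0.2, 0.2, -0.6]
width: 0.6
```

>>> servo_tool:
  series:
    - [[0.007,0.013,0],[0,0,0],0.6]
    - [[0,0,0],[0,0,0],0]
    - [[0,0,0],[0,0,0],0]
    - [[0,0,0],[0,0,0],0]
    - [[0,0,0],[0,0,0],0]

```text
clock: 22.15
tool_pos: [0.427, 0.1525, 0.0047]
ee_rot: [[-0.168, 0.001, -0.986], [0.986, 0.0, -0.168], [0.0, -1.0, -0.001]]
force: [-1.5, -0.8, 13.8]
width: 0.231
```

>>> servo_tool:
  series:
    - [[0,0,0],[0,0,0],0]
    - [[0,0,0],[0,0,0],0]

```text
clock: 22.32
tool_pos: [0.4269, 0.1525, 0.0047]
ee_rot: [[-0.168, 0.001, -0.986], [0.986, 0.0, -0.168], [0.0, -1.0, -0.001]]
force: [-2.6, -1.1, 13.1]
width: 0.234
```

>>> servo_tool:
  series:
    - [[0,-0.03,0],[0,0,0],0]
    - [[0,-0.06,0],[0,0,0],0]
    - [[0,-0.09,0],[0,0,0],0]
    - [[0,-0.09,0],[0,0,0],0]
    - [[0,-0.06,0],[0,0,0],0]

```text
clock: 22.73
tool_pos: [0.4269, 0.1524, 0.1057]
ee_rot: [[-0.168, 0.002, -0.986], [0.986, 0.001, -0.168], [0.0, -1.0, -0.002]]
force: [-0.1, -0.0, 0.3]
width: 0.228
```

```bash
python3 go.py 628 7 112 87.3 8
```

```text
at [426.9 152.4 105.7] th 99.69 tilt 0.1 t 22.73 w 0.228 F [-0.13 -0.03  0.27] q7 [-0.34  1.13]
dist mm 248.0 mm/row 31.0 turn/row [0.0001 0.0086 0.    ] rows min 6.0
[-0.074, -0.003, -0.072]
[-0.072, -0.003, -0.074]
[-0.07, -0.003, -0.076]
[-0.068, -0.003, -0.078]
[-0.066, -0.003, -0.08]
[-0.063, -0.003, -0.082]
[-0.061, -0.003, -0.083]
[-0.059, -0.003, -0.085]
```

>>> servo_tool:
  series:
    - [[-0.05,-0.005,-0.048],[0,0.006,0],0]
    - [[-0.072,-0.005,-0.074],[0,0.009,0],0]
    - [[-0.07,-0.005,-0.076],[0,0.009,0],0]
    - [[-0.068,0,-0.078],[0,0.009,0],0]
    - [[-0.066,0,-0.08],[0,0.009,0],0]

```text
clock: 23.15
tool_pos: [0.5453, 0.0664, 0.1086]
ee_rot: [[-0.036, 0.001, -0.999], [0.999, 0.0, -0.036], [0.0, -1.0, -0.001]]
force: [0.5, 0.4, 0.3]
width: 0.236
```

>>> servo_tool:
  series:
    - [[-0.063,0,-0.082],[0,0.009,0],0]
    - [[-0.061,0,-0.083],[0,0.009,0],0]
    - [[-0.05,0,-0.075],[0,0.009,0],0]
    - [[-0.03,0,-0.038],[0,0,0],0]
    - [[0,0,0],[0,0,0],0]

```text
clock: 23.57
tool_pos: [0.6294, 0.0036, 0.108]
ee_rot: [[0.051, 0.001, -0.999], [0.999, -0.001, 0.051], [-0.001, -1.0, -0.001]]
force: [-0.6, 0.2, -1.5]
width: 0.232
```

```bash
python3 go.py 628 7 18 87.3 5; python3 -c "
from h import *
snap('wrist','w8')"
```

```text
at [629.4   3.6 108. ] th 87.09 tilt 0.09 t 23.57 w 0.232 F [-0.56  0.17 -1.46] q7 [-0.03  1.35]
dist mm 90.0 mm/row 18.0 turn/row [ 0.0001 -0.0002 -0.0001] rows min 2.2
[0.002, 0.06, 0.001]
[0.002, 0.06, 0.001]
[0.002, 0.06, 0.001]
[0.002, 0.06, 0.001]
[0.002, 0.06, 0.001]
```

View pics/w8.png

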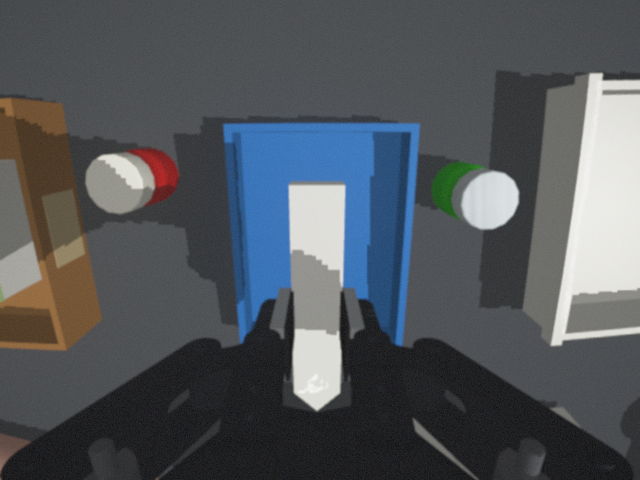

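>>> servo_tool:
  series:
    - [[0.003,0.05,0],[0,0,0],0]
    - [[0.003,0.08,0],[0,0,0],0]
    - [[0.003,0.08,0],[0,0,0],0]
    - [[0,0.06,0],[0,0,0],0]
    - [[0,0.02,0],[0,0,0],0]

```text
clock: 24.03
tool_pos: [0.6257, 0.0103, 0.0185]
ee_rot: [[0.046, -0.004, -0.999], [0.999, 0.0, 0.046], [0.0, -1.0, 0.004]]
force: [-0.4, 0.9, -0.6]
width: 0.233
```

>>> servo_tool:
  series:
    - [[0,0,0],[0,0,0],0]
    - [[0,0,0],[0,0,0],0]

```text
clock: 24.2
tool_pos: [0.6278, 0.0097, 0.0214]
ee_rot: [[0.047, 0.0, -0.999], [0.999, 0.0, 0.047], [0.0, -1.0, -0.0]]
force: [0.3, -0.0, 0.3]
width: 0.234
```

>>> servo_tool:
  series:
    - [[0,0.015,0],[0,0,0],0]
    - [[0,0.015,0],[0,0,0],0]
    - [[0,0.004,0],[0,0,0],0]
    - [[0,0,0],[0,0,0],0]

```text
clock: 24.53
tool_pos: [0.6277, 0.0092, 0.0102]
ee_rot: [[0.048, -0.0, -0.999], [0.999, -0.0, 0.048], [-0.0, -1.0, 0.0]]
force: [-0.2, -0.3, -0.2]
width: 0.234
```

>>> servo_tool:
  series:
    - [[0,0.003,0],[0,0,0],0]
    - [[0,0,0],[0,0,0],0]

```text
clock: 24.7
tool_pos: [0.6279, 0.0093, 0.0098]
ee_rot: [[0.048, 0.0, -0.999], [0.999, -0.0, 0.048], [-0.0, -1.0, -0.0]]
force: [-2.5, -0.1, 6.3]
width: 0.229
```

Contact at the predicted height; release to half open and retreat.

>>> servo_tool:
  series:
    - [[0,0,0],[0,0,0],0.45]
    - [[0,0,0],[0,0,0],0.45]
    - [[0,0,0],[0,0,0],0.45]
    - [[0,-0.02,0],[0,0,0],0.45]
    - [[0,-0.06,0],[0,0,0],0.45]

```text
clock: 25.12
tool_pos: [0.6264, 0.0093, 0.0318]
ee_rot: [[0.047, -0.003, -0.999], [0.999, -0.0, 0.047], [-0.0, -1.0, 0.003]]
force: [-0.1, -0.4, 0.6]
width: 0.447
```

>>> servo_tool:
  series:
    - [[0,-0.1,0],[0,0,0],0.45]
    - [[0,-0.12,0],[0,0,0],0.45]
    - [[0,-0.12,0.06],[0,0,0],0.45]
    - [[0,-0.06,0.1],[0,0,0],0.45]
    - [[0,0,0.12],[0,0,0],0.45]

```text
clock: 25.53
tool_pos: [0.5456, 0.0134, 0.1574]
ee_rot: [[0.048, 0.007, -0.999], [0.999, 0.001, 0.048], [0.001, -1.0, -0.007]]
force: [1.0, -0.3, -0.4]
width: 0.452
```

>>> servo_tool:
  series:
    - [[0,0,0.12],[0,0,0],0.45]
    - [[0,0,0.1],[0,0,0],0.45]
    - [[0,0,0.06],[0,0,0],0.45]
    - [[0,0,0],[0,0,0],0.45]
    - [[0,0,0],[0,0,0],0.45]

```text
clock: 25.95
tool_pos: [0.4599, 0.0173, 0.1541]
ee_rot: [[0.047, 0.001, -0.999], [0.999, -0.0, 0.047], [0.0, -1.0, -0.001]]
force: [0.5, 0.1, -0.7]
width: 0.451
```

```bash
cat > m3.py <<'E'
from h import *
im=snap('top','t9');snap('scene','s9');C=cloud(im)
def rect(name,z0,z1,roi,zp):
    u0,v0,u1,v1=roi; m=np.zeros((480,640),np.uint8)
    m[v0:v1,u0:u1]=((C[...,2]>z0)&(C[...,2]<z1))[v0:v1,u0:u1]
    c=max(cv2.findContours(m,0,2)[0],key=cv2.contourArea).reshape(-1,2)
    P=cast(im,c,zp)[:,:2]
    (cx,cy),(w,h),a=cv2.minAreaRect((P*1000).astype(np.float32))
    print(name,'z',np.median(C[m>0][:,2]).round(4),np.percentile(C[m>0][:,2],[5,95]).round(4),'c',round(cx,1),round(cy,1),'wh',round(w,1),round(h,1),'ang',round(a,1))
rect('crate box',.054,.075,(120,148,230,215),.060)
rect('carton1',.054,.075,(410,153,460,222),.060)
rect('carton2',.054,.075,(466,153,520,222),.060)
rect('picket',.012,.024,(298,146,338,208),.017)
rect('jarG',.045,.07,(250,170,282,210),.055)
rect('jarR',.045,.07,(356,180,390,215),.055)
rect('jarB',.045,.07,(440,240,485,280),.06)
print(bot.get_state()['tool_pos'],bot.get_state()['clock'])
E
python3 m3.py
```

```text
crate box z 0.0608 [0.0565 0.0648] c 606.5 352.8 wh 91.3 63.8 ang 0.8
carton1 z 0.0609 [0.0566 0.0651] c 598.8 -236.8 wh 61.7 92.5 ang 87.0
carton2 z 0.0607 [0.0565 0.0649] c 594.0 -355.9 wh 62.6 92.2 ang 85.9
picket z 0.0181 [0.0141 0.022 ] c 658.6 8.3 wh 21.1 41.4 ang 89.9
jarG z 0.0555 [0.0521 0.0591] c 593.9 118.5 wh 25.0 8.1 ang 0.8
jarR z 0.0553 [0.0503 0.0596] c 573.3 -110.1 wh 33.2 35.4 ang 45.2
jarB z 0.0605 [0.0545 0.0644] c 443.3 -287.2 wh 42.2 44.3 ang 0.1
[0.46095988 0.01731718 0.153697  ] 26.05
```

View pics/t9.png

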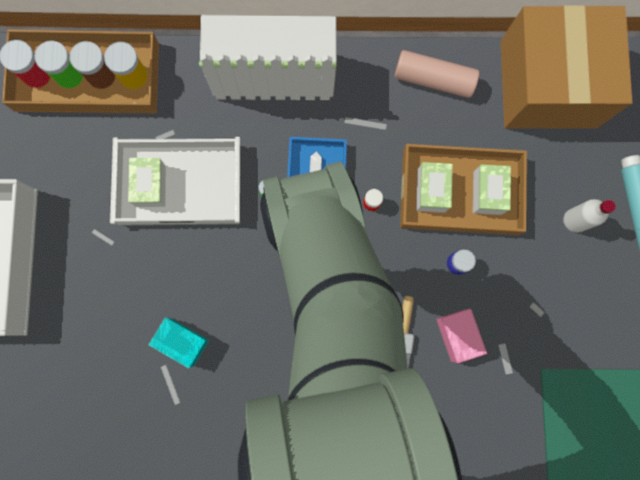

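View pics/s9.png

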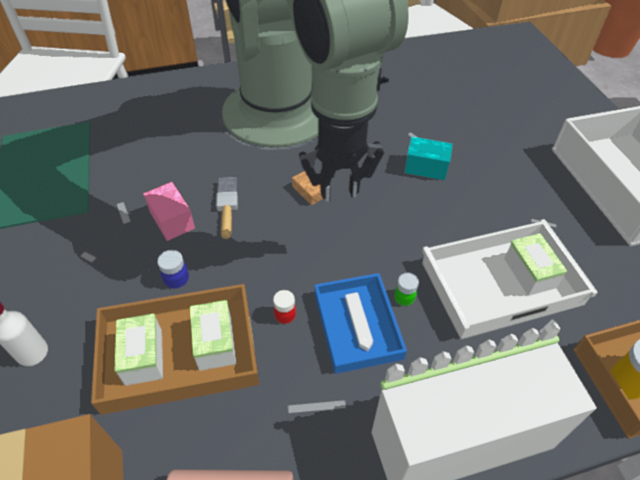

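```bash
python3 -c "
from h import *
print(bot.get_state()['clock']); print(bot.job_done())"
```

```text
26.05
the job is handed in; nothing more can be done
None
```

I handed the job in at about 26 s: all three boxes, sorted by weight, and the picket are in their bins. No verdict was reported.

**Weighing:** the left and middle boxes pulled about 1.2 N on the wrist when lifted, so they are empty and went in the brown carton. The right box pulled about 4.5 N, so it is full and went in the white crate. The force signal wandered by about 1 N at rest, small against the difference between full and empty.

**Last checks from the cameras:**
- **Boxes:** all three stand upright, with lid tops at about 61 mm, which matches a box on the bin floor. The two in the carton stand about 119 mm apart, centre to centre.
- **Picket:** it lies flat in the blue tray. The part visible from above has its top at 18 mm, against 17 mm expected. The arm hid the rest in the top view, but the scene view shows it whole.
- **Jars:** red and blue measured within 1 mm of where they started. Green was partly hidden in the top view, so its reading there was useless; in the scene view it stands where it was.

**Less than ideal:** setting down the first box, I pressed on for one step after contact, so the wrist force reached about 38 N vertically (about 41 N in all). That is well under the 120 N wrist limit, and I backed off before letting go. The other placings touched down at under 15 N. The two fixed cameras also disagreed by about 4.5 mm in x, so I used the average.

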